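# Charge the hand-pumped air duster on the office desk

### The job

Charge the desktop air duster for cleaning the keyboard: with the fingertips, push its black pump plunger down and let it spring back up, over and over in full strokes, until the red pressure pin beside it has come fully out, then take the hand away so that the plunger is back up. Do not touch the pin itself, do not lift, tip or shove the duster, and leave everything else on the desk where it is.

Things in the scene. Friction and masses are not known exactly. Their poses are not given: they have to be found in the camera images.
- pump: the air duster, a loose 1.8 kg unit: black base plate 170 x 110 x 6 mm, teal housing 150 x 76 mm with a white belt, its flat top 66 mm above the desk. Origin at the centre of its underside; z up; x runs lengthwise from the plunger end towards the pin end, where a 40 mm nozzle sticks out level (its end 115 mm from the origin, 42 mm up). Plunger axis at x = -40 mm, pin axis at x = +40 mm, both at y = 0 and vertical. It stands on the desk at any yaw
- plunger (a joint): how far the plunger is pressed down, m: 0 = up at rest, 0.020 = fully down (hard stop). Its spring pushes it back up when released. It takes about 3 N to start and 8 to 13 N to press fully, more if pressed fast. The knob can not be pulled up beyond 0
- plunger_top (a point): centre of the flat top of the plunger's black round knob (38 mm across, 14 mm thick, on a 12 mm steel rod above an aluminium collar); moves with the plunger; 112 mm above the desk at rest, 92 mm fully down
- pin (a joint): rise of the red pressure pin, m: 0 = all in (top 2 mm proud of its brass collar), 0.038 = fully out; starts between 0 and 0.012. Each full plunger stroke ratchets it up 5 mm (4 to 9 the first time), so 4 to 8 strokes are needed; it stays up as the plunger returns (may sink 1 mm). Strokes under 15 mm may not lift it. Once fully out, more strokes do nothing
- pin_head: the red pressure pin, 12 mm across, standing upright out of a brass collar 80 mm from the plunger. Origin at the centre of its top, 74 mm above the desk when all in and 112 mm when fully out. A white band 8 mm wide, its upper edge 30 mm below the top, comes into view above the collar when the pin is (nearly) fully out
- glue_stick: bystander close to the duster: upright glue stick, white with a green cap, 28 mm across, 90 mm tall; origin at the centre of its underside
- jar: bystander close to the duster: glass jar with metal lid, 64 mm across, 85 mm tall; origin at the centre of its underside
- ink_pad: bystander close to the duster: flat round black ink pad, 74 mm across, 22 mm tall; origin at the centre of its underside
- stapler: bystander: teal and black stapler, 130 x 36 x 51 mm, along its x; origin at the centre of its underside
- tape_roll: bystander: clear roll of tape lying flat, 72 mm across, 24 mm tall; origin at the centre of its underside
- marker: bystander: blue marker pen lying, 136 x 17 x 17 mm, along its x; origin near the middle of its underside
Things that resemble listed ones, but are neither listed nor needed, are in the scene too. What is shaped like the pump but pink is not meant.

How it is judged:
On the way, in this order (a step that is already met when the one before it is completed fails the run):
1. the plunger is pressed down (value of joint plunger above 0.006 m).
2. the red pin has come fully out (value of joint pin above 0.0315 m), for 0.2 s.
At the end, for the whole second after the job is handed in: the red pin stands fully out (risen at least 31.5 mm of its 38 mm), the plunger has been let back up (within 3 mm), the duster stands upright on the desk within 40 mm of where it was, at rest, and no other thing has moved more than 30 mm (value of joint pin above 0.0315 m and value of joint plunger below 0.003 m and distance of pump from where it was at the start of the episode below 0.04 m and angle between pump's own z axis and vertical below 0.12 rad and linear speed of pump below 0.02 m/s and distance of each of glue_stick, jar, ink_pad, stapler, tape_roll, marker from where it was at the start of the episode below 0.03 m); the robot touches nothing.
It fails at once if the red pin is touched by the robot (contact force between pin_head and the fingers above 0.5 N or contact force between pin_head and the arm above 0.5 N).
It fails at once if the duster is lifted off the desk (more than 10 mm), tipped (more than 0.12 rad) or shoved more than 40 mm (height (world z) of pump above 0.01 m or not (angle between pump's own z axis and vertical below 0.12 rad) or not (distance of pump from where it was at the start of the episode below 0.04 m)).
It fails at once if another thing on the desk is moved more than 30 mm, lifted or knocked over (distance of any of glue_stick, jar, ink_pad, stapler, tape_roll, marker from where it was at the start of the episode above 0.03 m or angle between any of glue_stick, jar, ink_pad, stapler, tape_roll, marker's own z axis and vertical above 0.5 rad).
It also fails if it takes over 48 s, if anything falls off the work surface, if the arm or the gripper's body presses on something with over 40 N, if the wrist force passes 120 N, or if a joint passes its speed limit or range.

### The arm

A 6-joint arm with a two-finger parallel gripper is mounted at the origin on the work surface. World frame = base frame: x ahead of the robot, y to its left, z up, the work surface at z = 0. Lengths are in m, angles in rad, forces in N, time in s.
With the tool pointing down it reaches from about 0.35 to 0.775 m from the base axis. Payload 5.5 kg.
Tool frame: the origin (TCP) lies on the centre line of the jaws, within the pads' length; the fingertips stand 17 mm ahead of it and the grasp point (between the pads) lies 2 mm behind it; z points along the fingers, y is the direction in which the jaws open and shut (so a half turn about z gives the same grasp; the last joint's range is limited). The gripper opens to 85 mm and grips with 20 to 120 N. Pads are 22 mm wide; open, the fingers measure 114 mm over their backs; the gripper's body (76 mm by 85 mm) begins 54 mm behind the grasp point. The pads swing forward as they close: fully open they stand 13 mm farther back than shut.
Start: joints at [1.178, 0.313, 0.046, 1.304, 0, 1.431], TCP at [0.144, 0.557, 0.248] pointing down, gripper open.
Joint ranges: [-2.76, 2.76], [-0.86, 1.69], [-1.03, 1.26], [-2.2, 2.34], [-1.47, 1.5], [-3.14, 3.14]. Speed limits (rad/s): [2.57, 2.57, 3.14, 3.14, 3.14, 3.14].

### API

Orientations are given as a unit quaternion [w, x, y, z].
In Python, from workcell import env gives the robot as it stands.
- The arm moves only by the tool servo_tool, never from a script. Its argument "increments" is a list of rows, each an object of numbers: "claw": the closure, from 0 (fully open) to 1 (shut); "x", "y", "z": the shift along the world's x, y, z in units of 25 mm (1.0 is 25 mm); "ax", "ay", "az": the turn, a rotation vector about the world's x, y, z in units of 8 degrees (1.0 is 8 degrees). A call has 1 to 5 rows; each row shifts and turns the commanded pose from where the row before left it; what a row does not reach is not made up. A row lasts 1/10 s, in which the tool goes at most 50 mm and 8.59 degrees, less where a joint would pass 70% of its speed; a pose out of reach is approached as far as the arm can. A call is refused whole if a number of a shift passes 1 or a number of a turn 1, either way. A call with a gripper value outside its range is refused whole. The fingers move at their own pace and stop on an object; "newtons" is the grip in N (left out, the last holds). Time passes only in rows, so rows that do not move let the fingers close. It gives the time, the measured TCP pose, the force and the opening at its end, in the units of the state.
- env.get_state(): the state, without advancing time (a new reading comes with each control period).
- env.read_camera(name): name is "scene" or "side" or "wrist"; returns the picture (420x560x3 uint8, red, green, blue); there is no depth.
- env.calibration(name): a dict with "K" (3x3 intrinsics, pixels), "world_to_cam" (4x4, takes a point from world to camera coordinates). Camera axes: x right, y down, z forward; pixel columns grow to the right and rows downward; lengths in m; the calibration is good to about 2 mm. A picture is of the moment at which its call begins: read the wrist's pose just before it. calibration takes no time and is no camera call; for the wrist camera it gives the pose at the moment of the call.
- env.hand_in(): hands the job in, once; it reports no verdict.
The state is a dict: "clock": time; "joint_pos": joint angles; "qvel": joint speeds; "tau": joint torques, N m; "tcp_pos": TCP position; "orientation": TCP orientation; "wrist_force": force on the tool from outside, world axes, zero at the start; "ft_torque": the same for the moment, N m; "finger_gap": finger opening in m.
Only numpy, scipy, OpenCV 4.12 (cv2) and the standard library are available. Lean on these libraries where they do the work, as an engineer would, in place of code of your own. Each camera call takes 0.05 s, during which the arm holds its last target.

## Working session

There is one attempt and no reset: what is moved stays moved. The work goes in short steps, Python scripts to look and compute and a tool call to move; the robot and the scene stay as the last step left them, time stands still between calls to the robot, and variables do not carry over. Pictures are saved under pics/ and viewed, and the job is handed in when it is done.

Besides the shell and the picture viewer there is one more tool, called after "Emit:" as name(argument=value, ...), one argument or row to a line, values as JSON. servo_tool: Moves the arm, as the interface text tells. Its arguments: {"type":"object","properties":{"increments":{"type":"array"},"newtons":{"type":"number"}},"required":["increments"]}

```bash
mkdir -p pics; ls; python3 - <<'E'
from workcell import env
import cv2
s=env.get_state();print(s)
for n in("scene","side","wrist"):
    c=env.calibration(n);print(n,c)
    cv2.imwrite(f"pics/{n}0.png",env.read_camera(n)[:,:,::-1])
E
```

```text
pics
{'clock': 0.0, 'joint_pos': array([ 1.17841020e+00,  3.14012737e-01,  4.49751909e-02,  1.30358152e+00,
       -4.18883561e-06,  1.43120233e+00]), 'qvel': array([ 0.00087187,  0.00183444,  0.00015993,  0.00022537,  0.00013003,
       -0.00041854]), 'tau': array([ 1.04506185e-05, -4.80634689e+01,  2.98526841e+01,  1.97438576e-02,
       -2.62000885e-04, -7.25434006e-06]), 'tcp_pos': array([0.14363626, 0.55628083, 0.24740026]), 'orientation': array([-2.37545751e-04,  1.26059731e-01,  9.92022234e-01, -8.79868543e-04]), 'wrist_force': array([-0.8092172 , -0.05436111,  0.30326888]), 'ft_torque': array([ 0.00920807, -0.00362812,  0.03470169]), 'finger_gap': 0.08543631065910427}
scene {'K': array([[395.43611312,   0.        , 266.44404054],
       [  0.        , 395.43611312, 210.38043891],
       [  0.        ,   0.        ,   1.        ]]), 'world_to_cam': array([[-0.05658423,  0.99835984,  0.00870894,  0.04648664],
       [ 0.69852752,  0.04581998, -0.71411472, -0.25847159],
       [-0.71334251, -0.0343242 , -0.69997451,  1.33685083],
       [ 0.        ,  0.        ,  0.        ,  1
[... 170 characters left out ...]
     ]]), 'world_to_cam': array([[ 0.99922357, -0.03930876, -0.00266026, -0.46915177],
       [-0.03210581, -0.77326858, -0.63326528,  0.06963021],
       [ 0.02283577,  0.632859  , -0.77393024,  0.95868935],
       [ 0.        ,  0.        ,  0.        ,  1.        ]])}
wrist {'K': array([[295.31803941,   0.        , 277.3857916 ],
       [  0.        , 295.31803941, 210.49791144],
       [  0.        ,   0.        ,   1.        ]]), 'world_to_cam': array([[ 0.249948  ,  0.96825843, -0.00126965, -0.57498737],
       [ 0.92172896, -0.23753479,  0.3065827 , -0.03871572],
       [ 0.2965497 , -0.07780001, -0.95184318,  0.3788533 ],
       [ 0.        ,  0.        ,  0.        ,  1.        ]])}
```

View pics/scene0.png

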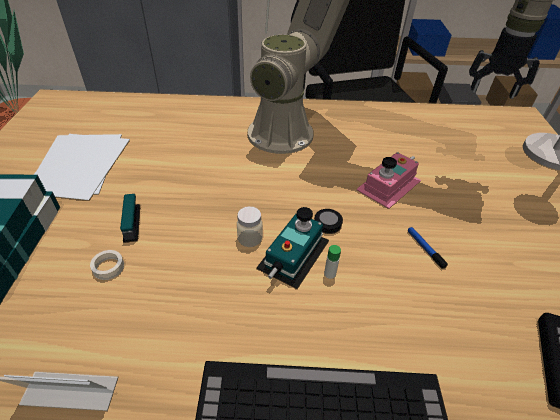

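View pics/side0.png

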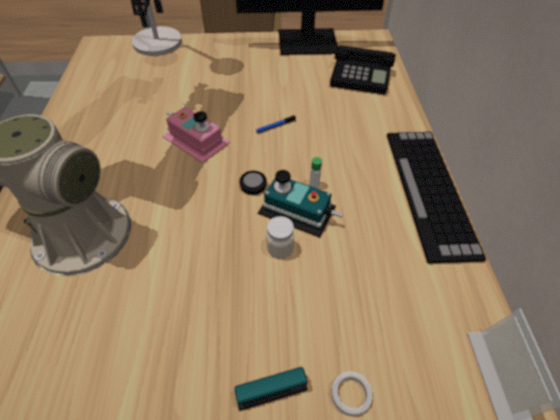

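View pics/wrist0.png

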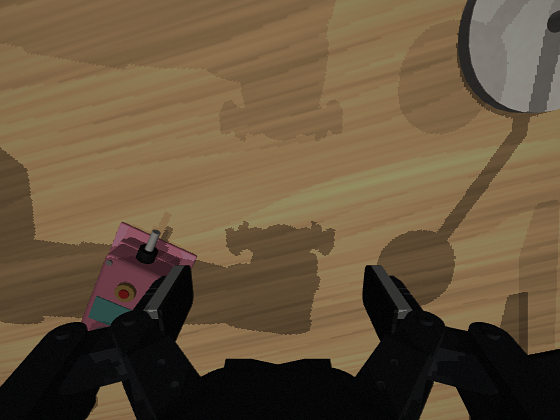

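Two duster-shaped things are in view. The teal one is at scene (295,245) / side (298,203). The pink one is at scene (390,180) / side (195,133) and is excluded by its colour. I'll confirm the teal one in enlarged crops.

```bash
python3 - <<'E'
import cv2,numpy as np
a=cv2.imread("pics/scene0.png")[190:300,230:360];b=cv2.imread("pics/side0.png")[145:265,230:360]
cv2.imwrite("pics/crop0.png",np.hstack([cv2.resize(a,(400,400*110//130)),cv2.resize(b[:110],(400,400*110//130))]))
E
```

```text
(no output)
```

View pics/crop0.png

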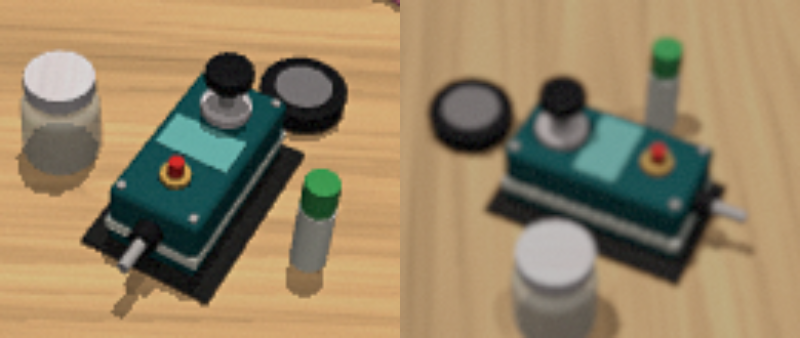

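The crop shows the teal duster. Its black knob is at scene (304.7,212.5) / side (282.7,175.5), and its red pin at scene (287,242) / side (314,193). The ink pad, jar and glue stick stand beside it. This one fits the description.

```bash
cat > h.py <<'E'
import numpy as np,cv2
from workcell import env
def ray(n,px,c=None):
    c=c or env.calibration(n);M=c["world_to_cam"];R=M[:3,:3];o=-R.T@M[:3,3]
    d=R.T@np.linalg.inv(c["K"])@np.array([*px,1.]);return o,d/np.linalg.norm(d)
def plane(n,px,z,c=None):
    o,d=ray(n,px,c);return o+d*(z-o[2])/d[2]
def tri(p,q,a="scene",b="side"):
    o,d=ray(a,p);O,D=ray(b,q)
    A=np.stack([d,-D],1);s=np.linalg.lstsq(A,O-o,rcond=None)[0]
    x,y=o+s[0]*d,O+s[1]*D;return (x+y)/2,np.linalg.norm(x-y)
E
python3 - <<'E'
from h import *
np.set_printoptions(precision=4,suppress=True)
print("knob",tri((304.7,212.5),(282.7,175.5)),plane("scene",(304.7,212.5),.112),plane("side",(282.7,175.5),.112))
print("pin",tri((287,242),(314,193)))
for n,p in [("scene",(287,242)),("side",(314,193))]: print(plane(n,p,.078))
# nearby
print("ink",plane("scene",(329,220),.022),"glue",plane("scene",(335,250),.09),"jar",plane("scene",(249.5,214),.085))
# masks: dark knob centroid scene/side
for n,(x0,y0,x1,y1) in {"scene":(292,203,315,226),"side":(272,168,294,186)}.items():
    im=cv2.imread(f"pics/{n}0.png")[y0:y1,x0:x1]
    m=(im.max(2)<50).astype(np.uint8)
    k,l,st,ce=cv2.connectedComponentsWithStats(m)
    for i in range(1,k):
        if st[i,4]>20: print(n,st[i],ce[i]+[x0,y0])
E
```

```text
knob (array([0.4854, 0.0676, 0.1093]), np.float64(0.0021140114127127223)) [0.487  0.0681 0.112 ] [0.4858 0.0638 0.112 ]
pin (array([0.5568, 0.0299, 0.0861]), np.float64(0.00033890090163393206))
[0.5496 0.0302 0.078 ]
[0.5582 0.0367 0.078 ]
ink [0.4189 0.1383 0.022 ] glue [0.5763 0.1343 0.09  ] jar [ 0.4733 -0.0609  0.085 ]
scene [  4   4  17  15 184] [303.9457 214.1848]
side [  3   3  15  13 139] [282.3885 176.7626]
```

Knob is at about (0.486, 0.066), and the pump axis runs at about -28° towards the pin. I'll shut the claw and move across at height, turning the jaws square to the pump axis.

Emit:
servo_tool(
  increments=[
    {"claw":1,"x":0.4,"y":-0.6,"az":-0.2},
    {"claw":1,"x":0.68,"y":-0.98,"az":-0.2},
    {"claw":1,"x":0.68,"y":-0.98,"az":-0.2},
    {"claw":1,"x":0.68,"y":-0.98,"az":-0.2},
    {"claw":1,"x":0.68,"y":-0.98,"az":-0.2},
  ],
  newtons=40,
)

```text
schema error: expected keys claw, x, y, z, ax, ay, az
```

Emit:
servo_tool(
  increments=[
    {"claw":1,"x":0.68,"y":-0.98,"az":-0.2},
    {"claw":1,"x":0.68,"y":-0.98,"az":-0.2},
    {"claw":1,"x":0.68,"y":-0.98,"az":-0.2},
    {"claw":1,"x":0.68,"y":-0.98,"az":-0.1},
    {"claw":1,"x":0.68,"y":-0.98},
  ],
)

```text
schema error: expected keys claw, x, y, z, ax, ay, az
```

Emit:
servo_tool(
  increments=[
    {"claw":1,"x":0.68,"y":-0.98},
    {"claw":1,"x":0.68,"y":-0.98},
    {"claw":1,"x":0.68,"y":-0.98},
    {"claw":1,"x":0.68,"y":-0.98},
    {"claw":1,"x":0.4,"y":-0.6},
  ],
)

```text
schema error: expected keys claw, x, y, z, ax, ay, az
```

Emit:
servo_tool(
  increments=[
    {"claw":1,"x":0.4,"y":-0.6,"z":0,"ax":0,"ay":0,"az":-0.2},
    {"claw":1,"x":0.68,"y":-0.98,"z":0,"ax":0,"ay":0,"az":-0.2},
    {"claw":1,"x":0.68,"y":-0.98,"z":0,"ax":0,"ay":0,"az":-0.2},
    {"claw":1,"x":0.68,"y":-0.98,"z":0,"ax":0,"ay":0,"az":-0.2},
    {"claw":1,"x":0.68,"y":-0.98,"z":0,"ax":0,"ay":0,"az":-0.2},
  ],
  newtons=40,
)

```text
clock: 0.65
tcp_pos: [0.2222, 0.4426, 0.248]
orientation: [-0.0, 0.195, 0.981, -0.0]
wrist_force: [0.4, 0.6, 0.2]
finger_gap: 0.0119
```

Emit:
servo_tool(
  increments=[
    {"claw":1,"x":0.68,"y":-0.98,"z":0,"ax":0,"ay":0,"az":-0.2},
    {"claw":1,"x":0.68,"y":-0.98,"z":0,"ax":0,"ay":0,"az":-0.2},
    {"claw":1,"x":0.68,"y":-0.98,"z":0,"ax":0,"ay":0,"az":-0.2},
    {"claw":1,"x":0.68,"y":-0.98,"z":0,"ax":0,"ay":0,"az":-0.1},
    {"claw":1,"x":0.68,"y":-0.98,"z":0,"ax":0,"ay":0,"az":0},
  ],
)

```text
clock: 1.15
tcp_pos: [0.3072, 0.3201, 0.2481]
orientation: [-0.0, 0.243, 0.97, -0.0]
wrist_force: [0.7, 0.1, -1.0]
finger_gap: -0.0001
```

Emit:
servo_tool(
  increments=[
    {"claw":1,"x":0.68,"y":-0.98,"z":0,"ax":0,"ay":0,"az":0},
    {"claw":1,"x":0.68,"y":-0.98,"z":0,"ax":0,"ay":0,"az":0},
    {"claw":1,"x":0.68,"y":-0.98,"z":0,"ax":0,"ay":0,"az":0},
    {"claw":1,"x":0.68,"y":-0.98,"z":0,"ax":0,"ay":0,"az":0},
    {"claw":1,"x":0.4,"y":-0.6,"z":0,"ax":0,"ay":0,"az":0},
  ],
)

```text
clock: 1.65
tcp_pos: [0.3857, 0.2067, 0.2481]
orientation: [0.0, 0.243, 0.97, -0.0]
wrist_force: [-0.4, 0.3, 0.1]
finger_gap: 0.0001
```

```bash
python3 - <<'E'
from h import *
c=env.calibration("wrist");cv2.imwrite("pics/w1.png",env.read_camera("wrist")[:,:,::-1])
import pickle;pickle.dump(c,open("w1.pkl","wb"))
E
```

```text
(no output)
```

View pics/w1.png

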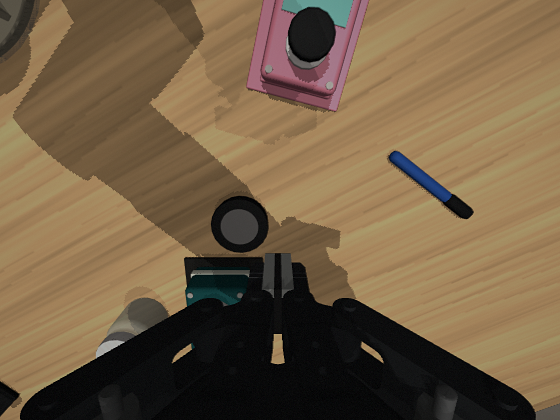

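The wrist view shows the ink pad at (240,224), and the duster's rear end mostly hidden under the gripper at (220,280). I'll go on over the knob and check with the fixed cameras.

Emit:
servo_tool(
  increments=[
    {"claw":1,"x":0.65,"y":-0.95,"z":0,"ax":0,"ay":0,"az":0},
    {"claw":1,"x":0.65,"y":-0.95,"z":0,"ax":0,"ay":0,"az":0},
    {"claw":1,"x":0.65,"y":-0.95,"z":0,"ax":0,"ay":0,"az":0},
    {"claw":1,"x":0.65,"y":-0.95,"z":0,"ax":0,"ay":0,"az":0},
    {"claw":1,"x":0.65,"y":-0.95,"z":0,"ax":0,"ay":0,"az":0},
  ],
)

```text
clock: 2.2
tcp_pos: [0.4663, 0.0889, 0.2481]
orientation: [-0.0, 0.243, 0.97, 0.0]
wrist_force: [0.2, -0.1, -0.2]
finger_gap: -0.0
```

Emit:
servo_tool(
  increments=[
    {"claw":1,"x":0.4,"y":-0.5,"z":0,"ax":0,"ay":0,"az":0},
    {"claw":1,"x":0.35,"y":-0.3,"z":-1,"ax":0,"ay":0,"az":0},
    {"claw":1,"x":0,"y":0,"z":-1,"ax":0,"ay":0,"az":0},
    {"claw":1,"x":0,"y":0,"z":-1,"ax":0,"ay":0,"az":0},
    {"claw":1,"x":0,"y":0,"z":-0.8,"ax":0,"ay":0,"az":0},
  ],
)

```text
clock: 2.7
tcp_pos: [0.484, 0.07, 0.1518]
orientation: [-0.001, 0.243, 0.97, 0.0]
wrist_force: [-0.2, -0.2, -0.2]
finger_gap: -0.0001
```

```bash
python3 - <<'E'
from h import *
s=env.get_state();print(s["clock"],s["tcp_pos"],s["wrist_force"])
a=env.read_camera("scene")[:,:,::-1];b=env.read_camera("side")[:,:,::-1]
t=s["tcp_pos"]+[0,0,-.017]
for n in("scene","side"):
    c=env.calibration(n)
    for q in(t,[.486,.066,.112]):
        p=c["K"]@(c["world_to_cam"]@np.array([*q,1]))[:3];print(n,p[:2]/p[2])
cv2.imwrite("pics/c2.png",np.hstack([cv2.resize(a[150:290,230:360],(400,430),interpolation=2),cv2.resize(b[115:255,230:360],(400,430),interpolation=2)]))
E
```

```text
2.7 [0.48401245 0.07001809 0.15175068] [-0.2420742  -0.19037516 -0.16653843]
scene [306.29259497 204.46130941]
scene [303.77177205 212.14393856]
side [281.86773268 166.68130639]
side [282.73703332 174.81920485]
```

View pics/c2.png

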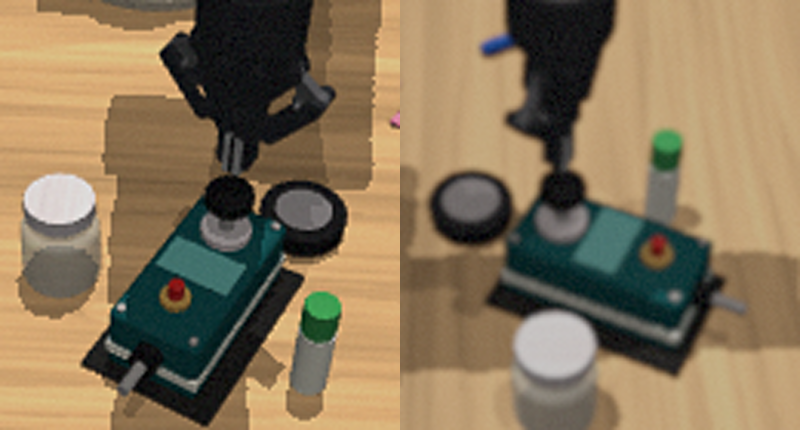

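The fingertips sit just above the knob in both views, at crop (235,165) and (560,170), clear of the pin. I'll make the first gentle stroke with a small centring correction.

Emit:
servo_tool(
  increments=[
    {"claw":1,"x":0.08,"y":-0.14,"z":-0.7,"ax":0,"ay":0,"az":0},
    {"claw":1,"x":0,"y":0,"z":-0.3,"ax":0,"ay":0,"az":0},
    {"claw":1,"x":0,"y":0,"z":-0.3,"ax":0,"ay":0,"az":0},
    {"claw":1,"x":0,"y":0,"z":-0.3,"ax":0,"ay":0,"az":0},
    {"claw":1,"x":0,"y":0,"z":0,"ax":0,"ay":0,"az":0},
  ],
)

```text
clock: 3.3
tcp_pos: [0.487, 0.0662, 0.1142]
orientation: [0.0, 0.243, 0.97, 0.0]
wrist_force: [-3.3, -0.4, 7.1]
finger_gap: -0.0001
```

Emit:
servo_tool(
  increments=[
    {"claw":1,"x":0,"y":0,"z":-0.2,"ax":0,"ay":0,"az":0},
    {"claw":1,"x":0,"y":0,"z":0,"ax":0,"ay":0,"az":0},
    {"claw":1,"x":0,"y":0,"z":0,"ax":0,"ay":0,"az":0},
  ],
)

```text
clock: 3.6
tcp_pos: [0.4871, 0.0663, 0.11]
orientation: [0.001, 0.243, 0.97, 0.0]
wrist_force: [-1.6, -0.5, 8.4]
finger_gap: 0.0003
```

Emit:
servo_tool(
  increments=[
    {"claw":1,"x":0,"y":0,"z":-0.1,"ax":0,"ay":0,"az":0},
    {"claw":1,"x":0,"y":0,"z":-0.1,"ax":0,"ay":0,"az":0},
    {"claw":1,"x":0,"y":0,"z":0,"ax":0,"ay":0,"az":0},
    {"claw":1,"x":0,"y":0,"z":0,"ax":0,"ay":0,"az":0},
  ],
)

```text
clock: 4.0
tcp_pos: [0.4872, 0.0663, 0.1087]
orientation: [0.002, 0.242, 0.97, 0.0]
wrist_force: [-13.3, -0.7, 38.1]
finger_gap: -0.0001
```

Hard stop reached: measured z stays at 0.1087 with 38 N. I'll release and look at the pin.

Emit:
servo_tool(
  increments=[
    {"claw":1,"x":0,"y":0,"z":0.4,"ax":0,"ay":0,"az":0},
    {"claw":1,"x":0,"y":0,"z":0.4,"ax":0,"ay":0,"az":0},
    {"claw":1,"x":0,"y":0,"z":0.4,"ax":0,"ay":0,"az":0},
    {"claw":1,"x":0,"y":0,"z":0,"ax":0,"ay":0,"az":0},
  ],
)

```text
clock: 4.4
tcp_pos: [0.4881, 0.0662, 0.1349]
orientation: [0.002, 0.243, 0.97, 0.0]
wrist_force: [0.1, -0.9, -0.3]
finger_gap: -0.0003
```

```bash
cat > look.py <<'E'
from h import *
import sys
s=env.get_state();print(s["clock"],s["tcp_pos"],s["wrist_force"])
a=env.read_camera("scene")[:,:,::-1];b=env.read_camera("side")[:,:,::-1]
cv2.imwrite(sys.argv[1],np.hstack([cv2.resize(a[150:290,230:360],(400,430),interpolation=2),cv2.resize(b[115:255,230:360],(400,430),interpolation=2)]))
E
python3 look.py pics/c3.png
```

```text
4.4 [0.48809092 0.06616533 0.134947  ] [ 0.07832862 -0.87856818 -0.30377124]
```

View pics/c3.png

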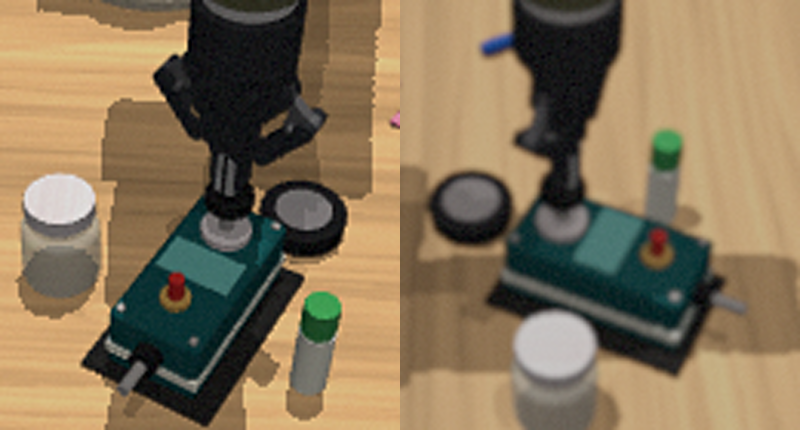

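The pin has risen to crop (177,280) and the duster has not moved. I'll continue with strokes.

Emit:
servo_tool(
  increments=[
    {"claw":1,"x":-0.06,"y":0,"z":-0.35,"ax":0,"ay":0,"az":0},
    {"claw":1,"x":0,"y":0,"z":-0.4,"ax":0,"ay":0,"az":0},
    {"claw":1,"x":0,"y":0,"z":-0.4,"ax":0,"ay":0,"az":0},
    {"claw":1,"x":0,"y":0,"z":0,"ax":0,"ay":0,"az":0},
    {"claw":1,"x":0,"y":0,"z":0,"ax":0,"ay":0,"az":0},
  ],
)

```text
clock: 5.0
tcp_pos: [0.4869, 0.0661, 0.1087]
orientation: [0.003, 0.243, 0.97, 0.001]
wrist_force: [-8.6, 0.4, 40.0]
finger_gap: -0.0001
```

Emit:
servo_tool(
  increments=[
    {"claw":1,"x":0,"y":0,"z":0.4,"ax":0,"ay":0,"az":0},
    {"claw":1,"x":0,"y":0,"z":0.4,"ax":0,"ay":0,"az":0},
    {"claw":1,"x":0,"y":0,"z":0.35,"ax":0,"ay":0,"az":0},
    {"claw":1,"x":0,"y":0,"z":0,"ax":0,"ay":0,"az":0},
  ],
)

```text
clock: 5.4
tcp_pos: [0.485, 0.066, 0.1333]
orientation: [-0.0, 0.243, 0.97, -0.0]
wrist_force: [-0.9, -0.4, -0.8]
finger_gap: -0.0003
```

Emit:
servo_tool(
  increments=[
    {"claw":1,"x":0.04,"y":0,"z":-0.3,"ax":0,"ay":0,"az":0},
    {"claw":1,"x":0,"y":0,"z":-0.4,"ax":0,"ay":0,"az":0},
    {"claw":1,"x":0,"y":0,"z":-0.4,"ax":0,"ay":0,"az":0},
    {"claw":1,"x":0,"y":0,"z":0,"ax":0,"ay":0,"az":0},
    {"claw":1,"x":0,"y":0,"z":0,"ax":0,"ay":0,"az":0},
  ],
)

```text
clock: 5.9
tcp_pos: [0.486, 0.0661, 0.1087]
orientation: [0.001, 0.243, 0.97, 0.0]
wrist_force: [-12.0, 0.0, 37.4]
finger_gap: -0.0001
```

Emit:
servo_tool(
  increments=[
    {"claw":1,"x":0,"y":0,"z":0.4,"ax":0,"ay":0,"az":0},
    {"claw":1,"x":0,"y":0,"z":0.4,"ax":0,"ay":0,"az":0},
    {"claw":1,"x":0,"y":0,"z":0.3,"ax":0,"ay":0,"az":0},
    {"claw":1,"x":0,"y":0,"z":0,"ax":0,"ay":0,"az":0},
  ],
)

```text
clock: 6.3
tcp_pos: [0.4864, 0.066, 0.1331]
orientation: [-0.0, 0.243, 0.97, 0.0]
wrist_force: [0.1, 0.2, 0.0]
finger_gap: -0.0004
```

```bash
python3 look.py pics/c4.png
```

```text
6.3 [0.48635086 0.06601197 0.13314555] [0.08917355 0.20897336 0.02697811]
```

View pics/c4.png

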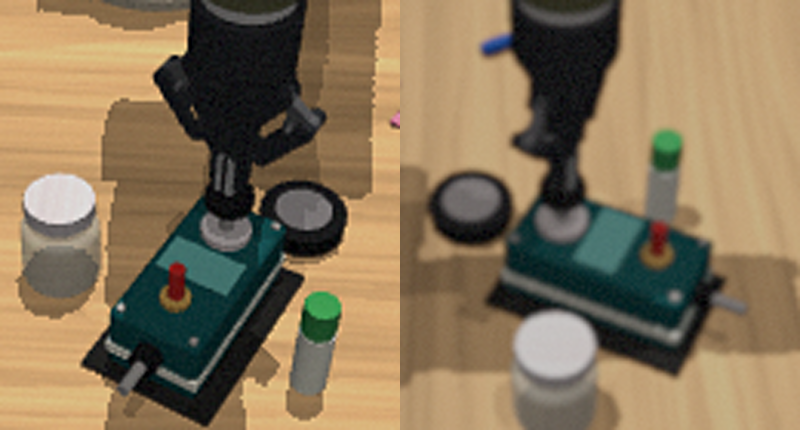

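The pin is higher, its top now at crop (177,267), and the duster is still in place. Two more strokes.

Emit:
servo_tool(
  increments=[
    {"claw":1,"x":0,"y":0,"z":-0.3,"ax":0,"ay":0,"az":0},
    {"claw":1,"x":0,"y":0,"z":-0.4,"ax":0,"ay":0,"az":0},
    {"claw":1,"x":0,"y":0,"z":-0.4,"ax":0,"ay":0,"az":0},
    {"claw":1,"x":0,"y":0,"z":0,"ax":0,"ay":0,"az":0},
    {"claw":1,"x":0,"y":0,"z":0,"ax":0,"ay":0,"az":0},
  ],
)

```text
clock: 6.9
tcp_pos: [0.4866, 0.0661, 0.1087]
orientation: [0.001, 0.243, 0.97, 0.0]
wrist_force: [-9.4, 0.3, 32.3]
finger_gap: 0.0001
```

Emit:
servo_tool(
  increments=[
    {"claw":1,"x":0,"y":0,"z":0.4,"ax":0,"ay":0,"az":0},
    {"claw":1,"x":0,"y":0,"z":0.4,"ax":0,"ay":0,"az":0},
    {"claw":1,"x":0,"y":0,"z":0.3,"ax":0,"ay":0,"az":0},
    {"claw":1,"x":0,"y":0,"z":0,"ax":0,"ay":0,"az":0},
  ],
)

```text
clock: 7.3
tcp_pos: [0.4865, 0.066, 0.1334]
orientation: [0.0, 0.243, 0.97, 0.0]
wrist_force: [1.1, -0.2, 0.1]
finger_gap: -0.0
```

Emit:
servo_tool(
  increments=[
    {"claw":1,"x":0,"y":0,"z":-0.3,"ax":0,"ay":0,"az":0},
    {"claw":1,"x":0,"y":0,"z":-0.4,"ax":0,"ay":0,"az":0},
    {"claw":1,"x":0,"y":0,"z":-0.4,"ax":0,"ay":0,"az":0},
    {"claw":1,"x":0,"y":0,"z":0,"ax":0,"ay":0,"az":0},
    {"claw":1,"x":0,"y":0,"z":0,"ax":0,"ay":0,"az":0},
  ],
)

```text
clock: 7.8
tcp_pos: [0.487, 0.066, 0.1087]
orientation: [0.002, 0.243, 0.97, 0.0]
wrist_force: [-9.1, 0.2, 34.0]
finger_gap: 0.0
```

Emit:
servo_tool(
  increments=[
    {"claw":1,"x":0,"y":0,"z":0.4,"ax":0,"ay":0,"az":0},
    {"claw":1,"x":0,"y":0,"z":0.4,"ax":0,"ay":0,"az":0},
    {"claw":1,"x":0,"y":0,"z":0.3,"ax":0,"ay":0,"az":0},
    {"claw":1,"x":0,"y":0,"z":0,"ax":0,"ay":0,"az":0},
  ],
)

```text
clock: 8.2
tcp_pos: [0.4861, 0.066, 0.1331]
orientation: [-0.0, 0.243, 0.97, -0.0]
wrist_force: [0.0, 0.5, 0.5]
finger_gap: -0.0003
```

```bash
python3 look.py pics/c5.png
```

```text
8.2 [0.48606701 0.06598879 0.13314801] [0.00303281 0.47964946 0.48449231]
```

View pics/c5.png

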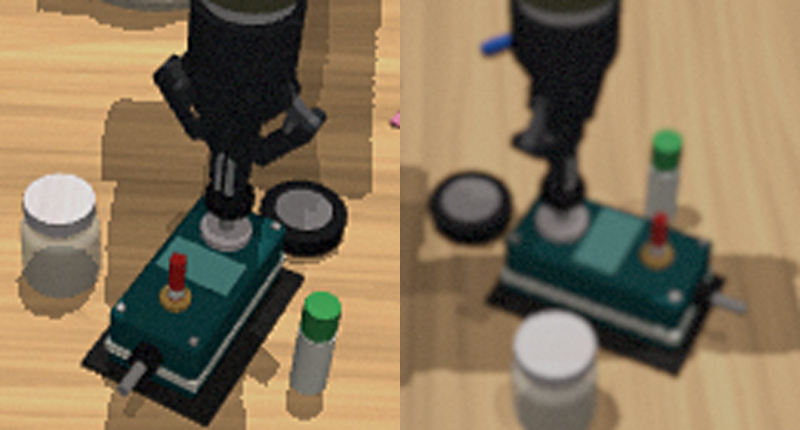

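The white band now shows above the collar at crop (177,290), so the pin is nearly out. I'll give it two more strokes; extra ones do nothing.

Emit:
servo_tool(
  increments=[
    {"claw":1,"x":0,"y":0,"z":-0.3,"ax":0,"ay":0,"az":0},
    {"claw":1,"x":0,"y":0,"z":-0.4,"ax":0,"ay":0,"az":0},
    {"claw":1,"x":0,"y":0,"z":-0.4,"ax":0,"ay":0,"az":0},
    {"claw":1,"x":0,"y":0,"z":0,"ax":0,"ay":0,"az":0},
    {"claw":1,"x":0,"y":0,"z":0,"ax":0,"ay":0,"az":0},
  ],
)

```text
clock: 8.8
tcp_pos: [0.4863, 0.0661, 0.1087]
orientation: [0.001, 0.243, 0.97, 0.0]
wrist_force: [-10.4, 0.3, 34.0]
finger_gap: 0.0005
```

Emit:
servo_tool(
  increments=[
    {"claw":1,"x":0,"y":0,"z":0.4,"ax":0,"ay":0,"az":0},
    {"claw":1,"x":0,"y":0,"z":0.4,"ax":0,"ay":0,"az":0},
    {"claw":1,"x":0,"y":0,"z":0.3,"ax":0,"ay":0,"az":0},
    {"claw":1,"x":0,"y":0,"z":0,"ax":0,"ay":0,"az":0},
  ],
)

```text
clock: 9.2
tcp_pos: [0.4865, 0.066, 0.1334]
orientation: [0.0, 0.243, 0.97, 0.0]
wrist_force: [-0.2, -0.3, -1.4]
finger_gap: 0.0001
```

Emit:
servo_tool(
  increments=[
    {"claw":1,"x":0,"y":0,"z":-0.3,"ax":0,"ay":0,"az":0},
    {"claw":1,"x":0,"y":0,"z":-0.4,"ax":0,"ay":0,"az":0},
    {"claw":1,"x":0,"y":0,"z":-0.4,"ax":0,"ay":0,"az":0},
    {"claw":1,"x":0,"y":0,"z":0,"ax":0,"ay":0,"az":0},
    {"claw":1,"x":0,"y":0,"z":0,"ax":0,"ay":0,"az":0},
  ],
)

```text
clock: 9.7
tcp_pos: [0.4871, 0.066, 0.1087]
orientation: [0.002, 0.243, 0.97, 0.0]
wrist_force: [-9.2, 0.2, 33.4]
finger_gap: -0.0001
```

Emit:
servo_tool(
  increments=[
    {"claw":1,"x":0,"y":0,"z":0.4,"ax":0,"ay":0,"az":0},
    {"claw":1,"x":0,"y":0,"z":0.4,"ax":0,"ay":0,"az":0},
    {"claw":1,"x":0,"y":0,"z":0.5,"ax":0,"ay":0,"az":0},
    {"claw":1,"x":0,"y":0,"z":1,"ax":0,"ay":0,"az":0},
    {"claw":1,"x":0,"y":0,"z":1,"ax":0,"ay":0,"az":0},
  ],
)

```text
clock: 10.2
tcp_pos: [0.4849, 0.066, 0.1871]
orientation: [-0.002, 0.243, 0.97, -0.0]
wrist_force: [0.3, -0.5, -0.0]
finger_gap: -0.0004
```

Emit:
servo_tool(
  increments=[
    {"claw":1,"x":0,"y":0,"z":1,"ax":0,"ay":0,"az":0},
    {"claw":1,"x":0,"y":0,"z":0.5,"ax":0,"ay":0,"az":0},
    {"claw":1,"x":0,"y":0,"z":0,"ax":0,"ay":0,"az":0},
    {"claw":1,"x":0,"y":0,"z":0,"ax":0,"ay":0,"az":0},
  ],
)

```text
clock: 10.6
tcp_pos: [0.4858, 0.066, 0.2244]
orientation: [-0.001, 0.243, 0.97, -0.0]
wrist_force: [0.6, -0.1, 0.1]
finger_gap: 0.0002
```

```bash
python3 look.py pics/c6.png
```

```text
10.6 [0.48581956 0.06602211 0.22444819] [ 0.57788766 -0.11620564  0.07871669]
```

View pics/c6.png

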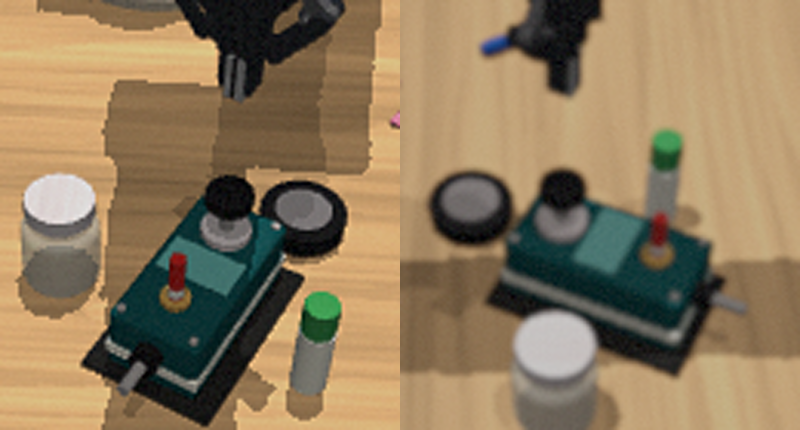

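```bash
python3 - <<'E'
from h import *
r={}
for n,(x0,y0,x1,y1) in {"scene":(275,222,300,255),"side":(300,175,328,205)}.items():
    i=env.read_camera(n)[y0:y1,x0:x1].astype(int)
    m=(i[:,:,0]>90)&(i[:,:,0]>2.2*i[:,:,1])
    ys,xs=np.nonzero(m);print(n,ys.min()+y0,ys.max()+y0,xs.mean()+x0); r[n]=(xs.mean()+x0,ys.min()+y0+1.5)
print(tri(r["scene"],r["side"]))
E
```

```text
scene 233 244 287.1333333333333
side 185 194 314.0
(array([0.55525295, 0.02918607, 0.10931694]), np.float64(1.9369316095373933e-05))
```

Pin top triangulates to 0.109 m. The knob, known to be at 0.112 m, read 0.109 m the same way, so the pin is fully out. It also did not rise between the last looks.

```bash
python3 -c "
from workcell import env
print(env.hand_in())"
```

```text
the job is handed in; nothing more can be done
None
```

I charged the teal air duster with seven plunger strokes, using the shut fingertips, then raised the hand clear and handed the job in at about 10.7 s of the 48 s allowed. Each stroke went down to the hard stop and was then fully released. `hand_in()` gives no verdict, so this rests on my own checks:

- **Pin:** the white band is in view above the collar, and the pin did not rise further over the last two strokes. Its top measured 0.109 m against 0.112 m expected when fully out. The knob, known to be at 0.112 m, also measured 0.109 m, so I read the pin as fully out.
- **Plunger and hand:** the knob is back up, and the fingertips are about 95 mm above it.
- **Duster and neighbours:** the duster, glue stick, jar and ink pad show no visible shift in the last pictures from before the strokes. I did not look at the stapler, tape roll and marker again in full, but the hand never went near them.
- **Force:** up to about 40 N upward on the wrist at the stop, with up to about 13 N sideways, against the 120 N limit.

No check failed. The only disagreement was about 2 to 4 mm between the two cameras on the knob's position.

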